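# Make up the breakfast and supper table caddies

### The arm

A 7-joint arm with a two-finger parallel gripper is mounted at the origin on a cart in front of the work surface, level with it; the furniture and walls round the work are solid. World frame = base frame: x ahead of the robot, y to its left, z up, the work surface at z = 0. Lengths are in m, angles in degrees, forces in N, time in s.
With the tool pointing down it reaches from about 0.4 to 0.875 m from the base axis. Payload 6.5 kg.
Tool frame: the origin (TCP) lies midway between the tips of the shut fingers; the grasp point (between the pads) lies 19 mm behind it; z points along the fingers, y is the line along which they close (so a half turn about z gives the same grasp; the last joint's range is limited). The gripper opens to 88 mm and grips with 3 to 60 N. Pads are 18 mm wide; open, the fingers measure 123 mm over their backs; the gripper's body (75 mm by 187 mm) begins 45 mm behind the grasp point.
Start: joints at [-75.069, 30.733, -0.252, 88.115, 0.149, 61.152, -4.079], TCP at [0.209, 0.616, 0.239] pointing down, gripper open.
Joint ranges: [-154.64, 154.64], [-21.42, 123.67], [-72.66, 72.17], [13.99, 137.28], [-74.86, 254.86], [10.95, 109.41], [-158.01, 158.01]. Speed limits (degrees/s): [136.94, 136.94, 180, 180, 180, 180, 180].

### API

Orientations are given as a 3x3 rotation matrix whose columns are the frame's x, y, z axes.
In Python, from plant import read_state, eyes, close_job gives the robot as it stands. The module is installed in compiled form; this text tells all that it offers.
- The arm moves only by the shell command python3 -m inch 'ROWS' [FORCE]. ROWS is JSON, a list of rows, each an object of numbers: "x", "y", "z": the shift along the tool's x, y, z in cm; "yaw": the turn about the tool's z in rad; "jaw": the closure, from 0 (fully open) to 1 (shut). In form: [{"x": .., "y": .., "z": .., "yaw": .., "jaw": ..}, ...]. A call has 1 to 10 rows; each row is the pose to reach, as a shift and turn from the pose commanded when the call began, along the tool's axes at that moment; what a row does not reach only later rows make up. A row lasts 1/10 s, in which the tool goes at most 50 mm and 8.59 degrees, less where a joint would pass 70% of its speed; a pose out of reach is approached as far as the arm can. A call with a gripper value outside its range is refused whole. The fingers move at their own pace and stop on an object; FORCE is the grip in N (left out, the last holds). Time passes only in rows, so rows that repeat a pose let the fingers close. It gives the time, the measured TCP pose, the force, the opening and the grip force at its end, in the units of the state.
- read_state(): the state, without advancing time (a new reading comes with each control period).
- eyes.camera(name): name is "scene" or "top"; returns a dict with "image" (420x560x3 uint8, blue, green, red), "range_z" (420x560 float32, m along the optical axis (not along the pixel's ray), 0 where there is no reading), "vertical_fov" (degrees; the focal length in pixels is half the picture's height over the tangent of half this angle, whatever the lens; pixels are square), "cx", "cy" (the principal point, pixels), "R" (3x3) and "t" (3): a world point X has camera coordinates R X + t. Camera axes: x right, y down, z forward; pixel columns grow to the right and rows downward; lengths in m; the calibration is good to about 2 mm. A picture is of the moment at which its call begins.
- close_job(): hands the job in; it is judged then, once.
The state is a dict: "time": time; "joint_positions": joint angles; "joint_vel": joint speeds; "effort": joint torques, N m; "ee_pos": TCP position; "tool_rot": TCP orientation; "force": force on the tool from outside, world axes, zero at the start; "ft_torque": the same for the moment, N m; "grip_width": finger opening in m; "grip_force": force on a finger pad.
Only numpy, scipy, OpenCV 4.12 (cv2) and the standard library are available. Lean on these libraries where they do the work, as an engineer would, in place of code of your own. Each camera call takes 0.05 s, during which the arm holds its last target. There are 200 camera calls.

### The job

Make up the two table caddies from the stock on the worktop: the pale oak caddy is for breakfast and gets the gold-lidded jar in its wide bay and the small glass shaker in its small bay; the dark walnut caddy is for supper and gets the green tin in its wide bay and the two spice jars, red-capped and black-capped, one in each small bay, either way round. Lower each thing in, do not drop it, so that it stands upright on the floor of its bay. Leave the orange drinks can and the lemon where they are; neither kit needs them.

Things in the scene. Friction and masses are not known exactly. Their poses are not given: they have to be found in the camera images.
- oak_caddy: Pale oak table caddy, an open box 92 mm x 159 mm with two bays in a row; fixed. Origin: underside centre; z up, y along the row, x across. Outer walls 6 mm thick, 30 mm high; dividers 5 mm, 25 mm high; bay floor 6 mm above the worktop; a steel bow on each end wall rises to 49 mm. Bays are 80 mm inside in x. Small bay: 62 mm in y, centred at y = -42.5 mm; wide bay: 80 mm in y, centred at y = +33.5 mm.
- walnut_caddy: Dark walnut table caddy, an open box 92 mm x 226 mm with three bays in a row; fixed. Origin: underside centre; z up, y along the row, x across. Outer walls 6 mm thick, 30 mm high; dividers 5 mm, 25 mm high; bay floor 6 mm above the worktop; a steel bow on each end wall rises to 49 mm. Bays are 80 mm inside in x. Small bays: 62 mm in y, centred at y = -76 mm and y = -9 mm; wide bay: 80 mm in y, centred at y = +67 mm.
- gold_jar_mid (a point): Squat clear jar with a gold lid, round, 64 mm across, 87 mm tall, upright, about 0.25 kg. Too wide for a small bay. This point is on its axis, half-way up; z is its upright axis.
- glass_shaker_mid (a point): Small glass salt shaker, dark grey inside, with a grey domed top, round, 44 mm across (34 mm across the top quarter), 90 mm tall, upright, about 0.1 kg. This point is on its axis, half-way up; z is its upright axis.
- green_tin_mid (a point): Short green food tin with a pale metal lid, round, 57 mm across, 72 mm tall, upright. Grip it near its top: fingers that reach far down it would meet the caddy's walls. This point is on its axis, half-way up; z is its upright axis.
- red_spice_mid (a point): Spice jar with a red cap, round, 47 mm across, 97 mm tall, upright, about 0.1 kg. This point is on its axis, half-way up; z is its upright axis.
- black_spice_mid (a point): Spice jar with a black cap and a green label, round, 45 mm across, 105 mm tall, upright, about 0.1 kg. This point is on its axis, half-way up; z is its upright axis.
- orange_can_mid (a point): Orange drinks can, round, 66 mm across, 115 mm tall, upright. Not to be moved. This point is on its axis, half-way up; z is its upright axis.
- lemon_mid (a point): Yellow lemon lying on the worktop, 78 mm x 55 mm x 56 mm. Not to be moved. This point is its centre.
- microwave_corner (a point): Obstacle, fixed, the same at every start: the dark microwave oven behind the caddies. With its door handle it fills the space beyond this point (greater x, 0.36 m) and to its left (greater y, 0.46 m), from the worktop up to this point's height of 0.26 m. Do not swing a carried thing through this corner.

How it is judged (in metres and radians):
At the end, for the whole second after the job is handed in: Oak caddy: gold-lidded jar in wide bay, glass shaker in small bay. Walnut caddy: green tin in wide bay, a spice jar in each small bay. Each within its bay, on its floor (6 mm), upright (0.1 rad), released, at rest. Orange can and lemon within 30 mm of their start (x of gold_jar_mid in the frame of oak_caddy between -0.013 and 0.013 m and y of gold_jar_mid in the frame of oak_caddy between 0.0205 and 0.0465 m and z of gold_jar_mid in the frame of oak_caddy between 0.0435 and 0.0555 m and x of glass_shaker_mid in the frame of oak_caddy between -0.022 and 0.022 m and y of glass_shaker_mid in the frame of oak_caddy between -0.0555 and -0.0295 m and z of glass_shaker_mid in the frame of oak_caddy between 0.045 and 0.057 m and x of green_tin_mid in the frame of walnut_caddy between -0.015 and 0.015 m and y of green_tin_mid in the frame of walnut_caddy between 0.052 and 0.082 m and z of green_tin_mid in the frame of walnut_caddy between 0.036 and 0.048 m and (((x of red_spice_mid in the frame of walnut_caddy between -0.022 and 0.022 m and y of red_spice_mid in the frame of walnut_caddy between -0.088 and -0.064 m and z of red_spice_mid in the frame of walnut_caddy between 0.0485 and 0.0605 m) and (x of black_spice_mid in the frame of walnut_caddy between -0.022 and 0.022 m and y of black_spice_mid in the frame of walnut_caddy between -0.021 and 0.003 m and z of black_spice_mid in the frame of walnut_caddy between 0.0525 and 0.0645 m)) or ((x of red_spice_mid in the frame of walnut_caddy between -0.022 and 0.022 m and y of red_spice_mid in the frame of walnut_caddy between -0.021 and 0.003 m and z of red_spice_mid in the frame of walnut_caddy between 0.0485 and 0.0605 m) and (x of black_spice_mid in the frame of walnut_caddy between -0.022 and 0.022 m and y of black_spice_mid in the frame of walnut_caddy between -0.088 and -0.064 m and z of black_spice_mid in the frame of walnut_caddy between 0.0525 and 0.0645 m))) and angle between each of gold_jar_mid, glass_shaker_mid, green_tin_mid, red_spice_mid, black_spice_mid's own z axis and vertical below 0.1 rad and linear speed of each of gold_jar, glass_shaker, green_tin, red_spice, black_spice below 0.02 m/s and angular speed of each of gold_jar, glass_shaker, green_tin, red_spice, black_spice below 0.2 rad/s and distance of each of orange_can_mid, lemon_mid from where it was at the start of the episode below 0.03 m); the robot touches nothing.
It fails at once if a thing is dropped (falls free for more than about 25 mm) ((contact force between the fingers and gold_jar below 0.1 N and linear speed of gold_jar above 0.7 m/s) or (contact force between the fingers and glass_shaker below 0.1 N and linear speed of glass_shaker above 0.7 m/s) or (contact force between the fingers and green_tin below 0.1 N and linear speed of green_tin above 0.7 m/s) or (contact force between the fingers and red_spice below 0.1 N and linear speed of red_spice above 0.7 m/s) or (contact force between the fingers and black_spice below 0.1 N and linear speed of black_spice above 0.7 m/s)).
It fails at once if the orange can or the lemon is pushed or knocked more than 30 mm from where it was (distance of any of orange_can_mid, lemon_mid from where it was at the start of the episode above 0.03 m).
It also fails if it takes over 131 s, if anything falls off the work surface, if the arm or the gripper's body presses on something with over 40 N, if the wrist force passes 120 N, or if a joint passes its speed limit or range.

## Working session

There is one attempt and no reset: what is moved stays moved. The work goes in short steps, Python scripts to look and compute and a shell command to move; the robot and the scene stay as the last step left them, time stands still between calls to the robot, and variables do not carry over. Pictures are saved under pics/ and viewed, at most 14 in all, crops included, and the job is handed in when it is done.

```bash
mkdir -p pics; cat > h.py <<'E'
import numpy as np,cv2
from plant import read_state,eyes
def cam(n):
    c=eyes.camera(n); c['f']=210/np.tan(np.radians(c['vertical_fov']/2)); return c
def cloud(c):
    v,u=np.mgrid[0:420,0:560]; z=c['range_z']
    P=np.stack([(u-c['cx'])/c['f']*z,(v-c['cy'])/c['f']*z,z],-1)
    W=(P-c['t'])@c['R']; W[z==0]=np.nan; return W
E
python3 - <<'E'
from h import *
s=read_state();print(s['time'],s['ee_pos'],s['tool_rot'],s['grip_width'])
for n in('top','scene'):
    c=cam(n);cv2.imwrite(f'pics/{n}0.png',c['image']);np.save(n+'0.npy',cloud(c));print(n,c['f'],c['cx'],c['cy'],c['R'],c['t'])
E
```

```text
0.0 [0.2084632  0.61503    0.23786573] [[-9.47116027e-01  3.20891049e-01 -4.07367548e-04]
 [ 3.20891279e-01  9.47114638e-01 -1.62789622e-03]
 [-1.36553559e-04 -1.67252730e-03 -9.99998592e-01]] 0.08823490763710833
top 516.5747424941434 286.78412543029214 208.09200854419538 [[-0.02571585 -0.99966738 -0.00195725]
 [-0.97933629  0.02558563 -0.20061357]
 [ 0.20059691 -0.00324214 -0.9796685 ]] [-0.00890715  0.55430129  1.7134519 ]
scene 538.2139296385711 275.65351603678926 218.39876933887695 [[ 0.82637747 -0.56294652  0.01383818]
 [-0.38242858 -0.5790851  -0.72000614]
 [ 0.41333843  0.58970473 -0.69382971]] [-0.48615146  0.31184844  1.25045083]
```

View pics/top0.png

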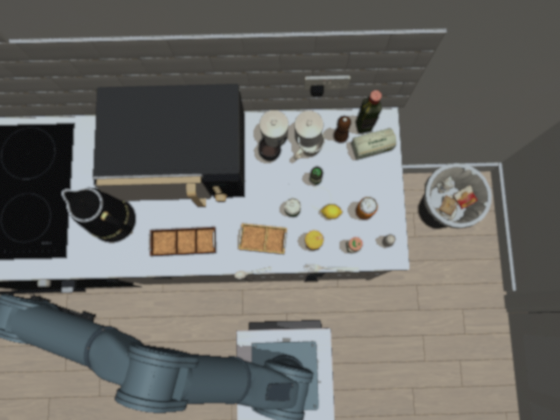

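View pics/scene0.png

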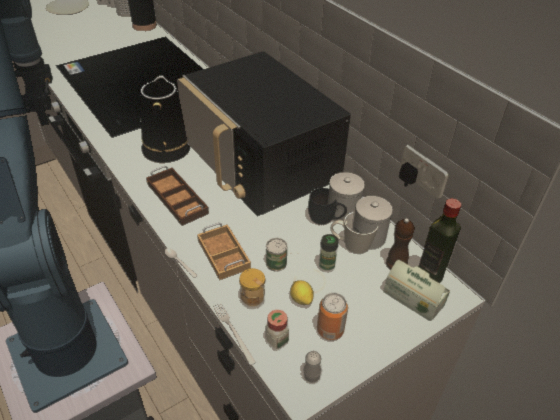

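The top view shows the oak caddy at (263,238), walnut at (183,241), gold jar (314,240), tin (292,207), black spice (316,176), lemon (332,211), can (367,208), red spice (355,244) and shaker (389,240).

```bash
python3 - <<'E'
from h import *
T=np.load('top0.npy');S=np.load('scene0.npy')
O=dict(gold=(314,240,.087,64),tin=(292,207,.072,57),black=(316,176,.105,45),lemon=(332,211,.056,60),can=(367,208,.115,66),red=(355,244,.097,47),shaker=(389,240,.09,44))
for k,(u,v,h,d) in O.items():
    p=np.nanmedian(T[v-2:v+3,u-2:u+3].reshape(-1,3),0)
    out=[]
    for W in(T,S):
        Q=W.reshape(-1,3);m=(np.hypot(Q[:,0]-p[0],Q[:,1]-p[1])<d/2000+.015)
        q=Q[m&(Q[:,2]>h-.012)];
        out+=[len(q),((q.min(0)+q.max(0))/2)[:2].round(4),np.ptp(q,0)[:2].round(3),q[:,2].max().round(3)]
        q=Q[m&(Q[:,2]>.02)]; out+=['body',((q.min(0)+q.max(0))/2)[:2].round(4),np.ptp(q,0)[:2].round(3)]
    print(k,p.round(3),*out)
# caddies: points with z .012-.04
for n,(a,b,c,d) in dict(oak=(232,215,295,262),wal=(143,220,222,264)).items():
    q=T[b:d,a:c].reshape(-1,3);q2=S.reshape(-1,3)
    lo,hi=np.nanmin(q,0),np.nanmax(q,0)
    for Q in(q,q2):
        m=(Q[:,2]>.018)&(Q[:,2]<.036)&(Q[:,0]>lo[0])&(Q[:,0]<hi[0])&(Q[:,1]>lo[1])&(Q[:,1]<hi[1])
        r=cv2.minAreaRect((Q[m][:,:2]*1000).astype(np.float32));print(n,m.sum(),r)
i=cv2.imread('pics/top0.png');cv2.imwrite('pics/top0c.png',cv2.resize(i[150:280,140:410],None,fx=2.9,fy=2.9,interpolation=2))
E
```

```text
gold [ 0.437 -0.111  0.086] 284 [ 0.4378 -0.1097] [0.062 0.063] 0.1 body [ 0.4378 -0.1097] [0.062 0.063] 476 [ 0.4408 -0.1116] [0.064 0.065] 0.093 body [ 0.4406 -0.1116] [0.064 0.065]
tin [ 0.555 -0.041  0.067] 214 [ 0.5574 -0.0412] [0.056 0.055] 0.08 body [ 0.557 -0.041] [0.057 0.055] 334 [ 0.5599 -0.0419] [0.059 0.06 ] 0.078 body [ 0.5596 -0.0425] [0.06  0.061]
black [ 0.652 -0.125  0.104] 137 [ 0.6634 -0.1252] [0.046 0.041] 0.112 body [ 0.6633 -0.1251] [0.046 0.045] 220 [ 0.6655 -0.128 ] [0.046 0.046] 0.11 body [ 0.6643 -0.1281] [0.048 0.046]
lemon [ 0.54  -0.178  0.053] 148 [ 0.5436 -0.1767] [0.047 0.059] 0.061 body [ 0.5429 -0.1766] [0.055 0.077] 259 [ 0.5443 -0.1801] [0.047 0.057] 0.06 body [ 0.5432 -0.1791] [0.054 0.077]
can [ 0.536 -0.289  0.112] 259 [ 0.544  -0.2921] [0.061 0.064] 0.121 body [ 0.5438 -0.2926] [0.066 0.067] 503 [ 0.5441 -0.2957] [0.06  0.059] 0.119 body [ 0.5446 -0.2964] [0.066 0.065]
red [ 0.419 -0.245  0.098] 149 [ 0.4202 -0.2451] [0.044 0.041] 0.108 body [ 0.4193 -0.2443] [0.046 0.047] 318 [ 0.4213 -0.2473] [0.046 0.046] 0.104 body [ 0.4208 -0.2484] [0.048 0.048]
shaker [ 0.431 -0.359  0.086] 70 [ 0.4328 -0.3627] [0.03  0.031] 0.098 body [ 0.4326 -0.3626] [0.039 0.036] 172 [ 0.4335 -0.3656] [0.034 0.034] 0.093 body [ 0.4325 -0.3686] [0.039 0.04 ]
oak 273 ((476.43768310546875, 52.46800994873047), (185.05880737304688, 137.30506896972656), 82.82946014404297)
oak 643 ((478.09344482421875, 51.66651916503906), (183.6760711669922, 138.44862365722656), 82.57201385498047)
wal 428 ((453.2561950683594, 339.9219055175781), (93.9285659790039, 227.34487915039062), 1.5731837749481201)
wal 702 ((455.11346435546875, 338.970703125), (94.68925476074219, 235.56045532226562), 1.755261778831482)
```

View pics/top0c.png

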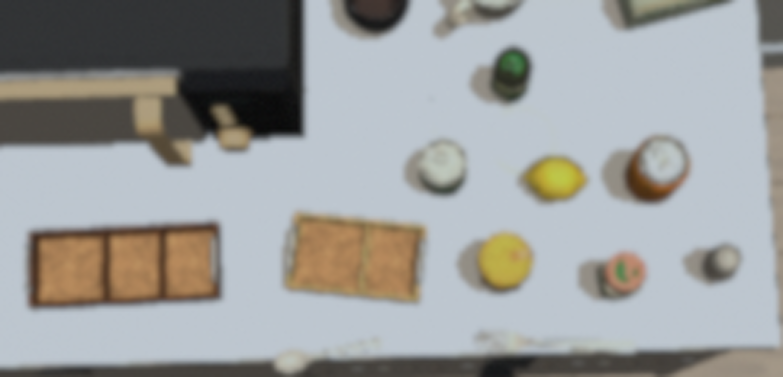

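The crop confirms both wide bays lie to the left (+y). I'll refine the caddy poses without the tin and move out, turning the fingers to lie along world x.

```bash
python3 - <<'E'
from h import *
for n,(x0,x1,y0,y1) in dict(oak=(.40,.56,-.05,.15),oak2=(.40,.525,-.05,.15),wal=(.38,.53,.2,.48)).items():
    for f in('top0','scene0'):
        Q=np.load(f+'.npy').reshape(-1,3)
        for lo,hi in((.018,.036),(.010,.034)):
            m=(Q[:,2]>lo)&(Q[:,2]<hi)&(Q[:,0]>x0)&(Q[:,0]<x1)&(Q[:,1]>y0)&(Q[:,1]<y1)&(np.hypot(Q[:,0]-.558,Q[:,1]+.042)>.045)
            r=cv2.minAreaRect((Q[m][:,:2]*1000).astype(np.float32));print(n,f,m.sum(),np.round(r[0],1),np.round(r[1],1),round(r[2],1))
E
python3 -m inch '[{"x":-1.2,"y":-2.3,"z":-1,"yaw":0.12},{"x":-2.4,"y":-4.6,"z":-2,"yaw":0.25},{"x":-3.6,"y":-7,"z":-3,"yaw":0.37},{"x":-4.8,"y":-9.3,"z":-3,"yaw":0.5},{"x":-6,"y":-11.6,"z":-3,"yaw":0.62},{"x":-7.3,"y":-14,"z":-3,"yaw":0.75},{"x":-8.5,"y":-16.3,"z":-3,"yaw":0.87},{"x":-9.7,"y":-18.6,"z":-3,"yaw":1.0},{"x":-10.9,"y":-21,"z":-3,"yaw":1.12},{"x":-12.1,"y":-23.3,"z":-3,"yaw":1.244}]'
python3 -c "
from plant import *;s=read_state();print(s['ee_pos'],s['tool_rot'],s['joint_positions'])"
```

```text
oak top0 266 [455.5  63.8] [159.1  93.5] 82.6
oak top0 432 [472.3  47.5] [194.3 137.6] 86.5
oak scene0 629 [457.4  62.8] [167.   94.6] 82.6
oak scene0 915 [457.4  62.8] [167.   94.6] 82.6
oak2 top0 266 [455.5  63.8] [159.1  93.5] 82.6
oak2 top0 427 [454.4  48.5] [193.7 101.5] 85.8
oak2 scene0 629 [457.4  62.8] [167.   94.6] 82.6
oak2 scene0 915 [457.4  62.8] [167.   94.6] 82.6
wal top0 428 [453.3 339.9] [ 93.9 227.3] 1.6
wal top0 696 [456.9 336.8] [142.6 273.3] 3.6
wal scene0 702 [455.1 339. ] [ 94.7 235.6] 1.8
wal scene0 1043 [455. 339.] [ 94.9 235.6] 1.8
[0.20847476 0.61510059 0.23794414] [[-9.47105495e-01  3.20922149e-01 -3.93344382e-04]
 [ 3.20922378e-01  9.47104414e-01 -1.43382416e-03]
 [-8.76077296e-05 -1.48421575e-03 -9.99998895e-01]] [-75.06819732  30.77234118  -0.25748126  88.16374759   0.14933236
  61.14943022  -4.08039894]invalid input at $[0]: expected keys x, y, z, yaw, jaw
```

```bash
python3 -m inch '[{"x":-1.2,"y":-2.3,"z":-1,"yaw":0.12,"jaw":0},{"x":-2.4,"y":-4.6,"z":-2,"yaw":0.25,"jaw":0},{"x":-3.6,"y":-7,"z":-3,"yaw":0.37,"jaw":0},{"x":-4.8,"y":-9.3,"z":-3,"yaw":0.5,"jaw":0},{"x":-6,"y":-11.6,"z":-3,"yaw":0.62,"jaw":0},{"x":-7.3,"y":-14,"z":-3,"yaw":0.75,"jaw":0},{"x":-8.5,"y":-16.3,"z":-3,"yaw":0.87,"jaw":0},{"x":-9.7,"y":-18.6,"z":-3,"yaw":1.0,"jaw":0},{"x":-10.9,"y":-21,"z":-3,"yaw":1.12,"jaw":0},{"x":-12.1,"y":-23.3,"z":-3,"yaw":1.244,"jaw":0}]'
python3 -c "
from plant import *;s=read_state();print(s['time'],s['ee_pos'],s['tool_rot'],s['joint_positions'])"
```

```text
time: 1.1
ee_pos: [0.2483, 0.3547, 0.2684]
tool_rot: [[0.005, 1.0, -0.0], [1.0, -0.005, -0.001], [-0.001, -0.0, -1.0]]
force: [0.5, 0.1, -0.5]
grip_width: 0.088
grip_force: 0.0
1.1 [0.24834291 0.35468597 0.26843866] [[ 4.94969893e-03  9.99987677e-01 -3.81436357e-04]
 [ 9.99987580e-01 -4.94992034e-03 -5.81703750e-04]
 [-5.83584662e-04 -3.78552361e-04 -9.99999758e-01]] [-75.166894     6.87481243  15.48309134 118.00955847  -2.22676198
  55.42290694 -58.80801827]
```

```bash
python3 -m inch '[{"x":-2.5,"y":1.7,"z":0,"yaw":0,"jaw":0},{"x":-5,"y":3.4,"z":0,"yaw":0,"jaw":0},{"x":-7.5,"y":5.1,"z":0,"yaw":0,"jaw":0},{"x":-10,"y":6.8,"z":0,"yaw":0,"jaw":0},{"x":-12.5,"y":8.5,"z":0,"yaw":0,"jaw":0},{"x":-15,"y":10.2,"z":0,"yaw":0,"jaw":0},{"x":-17.5,"y":11.9,"z":0,"yaw":0,"jaw":0},{"x":-20,"y":13.6,"z":0,"yaw":0,"jaw":0},{"x":-22.5,"y":15.3,"z":0,"yaw":0,"jaw":0},{"x":-25.5,"y":17,"z":0,"yaw":0,"jaw":0}]' 
python3 -m inch '[{"x":-4,"y":0.1,"z":0,"yaw":0.04,"jaw":0},{"x":-8,"y":0.3,"z":0,"yaw":0.08,"jaw":0},{"x":-12,"y":0.4,"z":0,"yaw":0.12,"jaw":0},{"x":-16,"y":0.5,"z":0,"yaw":0.16,"jaw":0},{"x":-20,"y":0.7,"z":0,"yaw":0.2,"jaw":0},{"x":-24,"y":0.8,"z":0,"yaw":0.24,"jaw":0},{"x":-28,"y":0.9,"z":0,"yaw":0.28,"jaw":0},{"x":-32,"y":1.1,"z":0,"yaw":0.3,"jaw":0},{"x":-36,"y":1.3,"z":0,"yaw":0.3,"jaw":0},{"x":-40,"y":1.5,"z":0,"yaw":0.3,"jaw":0}]'
python3 -c "
from plant import *;s=read_state();print(s['time'],s['ee_pos'],s['tool_rot'],s['joint_positions'])"
```

```text
time: 2.1
ee_pos: [0.4188, 0.1004, 0.2687]
tool_rot: [[-0.001, 1.0, -0.0], [1.0, 0.001, 0.0], [0.0, -0.0, -1.0]]
force: [0.2, -0.1, -0.2]
grip_width: 0.0882
grip_force: 0.0
time: 3.1
ee_pos: [0.4333, -0.3002, 0.2684]
tool_rot: [[0.295, 0.956, -0.0], [0.956, -0.295, 0.0], [0.0, -0.0, -1.0]]
force: [0.3, 0.3, 0.7]
grip_width: 0.0878
grip_force: 0.0
3.1 [ 0.43331144 -0.30021197  0.26840359] [[ 2.94948366e-01  9.55513124e-01 -3.62488498e-04]
 [ 9.55513144e-01 -2.94948209e-01  4.31487748e-04]
 [ 3.05376873e-04 -4.73629131e-04 -9.99999841e-01]] [ -7.5575286   21.67873671  47.88564448 106.90789694 -18.54189512
  59.54941092  30.73310155]
```

```bash
python3 -m inch '[{"x":-2,"y":0.6,"z":0,"yaw":0,"jaw":0},{"x":-4,"y":1.2,"z":0,"yaw":0,"jaw":0},{"x":-6.2,"y":1.9,"z":0,"yaw":0,"jaw":0},{"x":-6.2,"y":1.9,"z":3,"yaw":0,"jaw":0},{"x":-6.2,"y":1.9,"z":6,"yaw":0,"jaw":0},{"x":-6.2,"y":1.9,"z":9,"yaw":0,"jaw":0},{"x":-6.2,"y":1.9,"z":12,"yaw":0,"jaw":0},{"x":-6.2,"y":1.9,"z":15,"yaw":0,"jaw":0},{"x":-6.2,"y":1.9,"z":16.5,"yaw":0,"jaw":0},{"x":-6.2,"y":1.9,"z":16.5,"yaw":0,"jaw":0}]' 
python3 - <<'E'
from h import *
c=cam('scene');cv2.imwrite('pics/s1.png',cv2.resize(c['image'][220:400,200:420],None,fx=3,fy=3,interpolation=2))
E
```

```text
time: 4.1
ee_pos: [0.4322, -0.3628, 0.102]
tool_rot: [[0.296, 0.955, -0.003], [0.955, -0.296, 0.002], [0.001, -0.004, -1.0]]
force: [-0.1, -0.8, 0.4]
grip_width: 0.0881
grip_force: 0.0
```

View pics/s1.png

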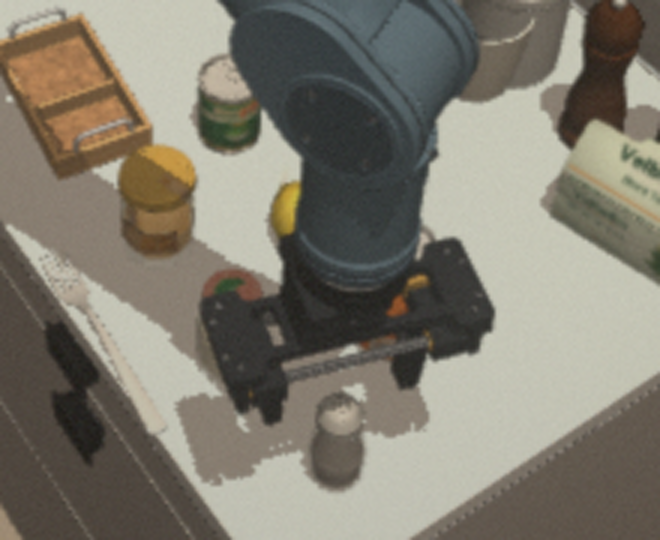

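The fingers, at about (265,410) and (408,375), straddle the shaker at (340,440). The midpoint matches, so I'll go down and grip.

```bash
python3 -m inch '[{"x":-0.2,"y":0,"z":2,"yaw":0,"jaw":0},{"x":-0.2,"y":0,"z":4,"yaw":0,"jaw":0},{"x":-0.2,"y":0,"z":5.5,"yaw":0,"jaw":0},{"x":-0.2,"y":0,"z":6.8,"yaw":0,"jaw":0},{"x":-0.2,"y":0,"z":6.8,"yaw":0,"jaw":0.4},{"x":-0.2,"y":0,"z":6.8,"yaw":0,"jaw":0.7},{"x":-0.2,"y":0,"z":6.8,"yaw":0,"jaw":0.7},{"x":-0.2,"y":0,"z":6.8,"yaw":0,"jaw":0.7},{"x":-0.2,"y":0,"z":6.8,"yaw":0,"jaw":0.7},{"x":-0.2,"y":0,"z":6.8,"yaw":0,"jaw":0.7}]' 20
```

```text
time: 5.15
ee_pos: [0.4331, -0.3659, 0.0361]
tool_rot: [[0.295, 0.955, 0.001], [0.955, -0.295, -0.0], [-0.0, 0.001, -1.0]]
force: [1.6, -0.6, 2.1]
grip_width: 0.0425
grip_force: 0.6
```

```bash
python3 -m inch '[{"x":0,"y":0,"z":0,"yaw":0,"jaw":0.8},{"x":0,"y":0,"z":0,"yaw":0,"jaw":0.8},{"x":0,"y":0,"z":0,"yaw":0,"jaw":0.8},{"x":0,"y":0,"z":-1,"yaw":0,"jaw":0.8},{"x":0,"y":0,"z":-3,"yaw":0,"jaw":0.8},{"x":0,"y":0,"z":-5,"yaw":0,"jaw":0.8},{"x":0,"y":0,"z":-7,"yaw":0,"jaw":0.8},{"x":0,"y":0,"z":-10,"yaw":0,"jaw":0.8},{"x":0,"y":0,"z":-13,"yaw":0,"jaw":0.8},{"x":0,"y":0,"z":-15,"yaw":0,"jaw":0.8}]' 20
```

```text
time: 6.15
ee_pos: [0.4324, -0.366, 0.1879]
tool_rot: [[0.296, 0.955, 0.001], [0.955, -0.296, -0.001], [-0.0, 0.001, -1.0]]
force: [-0.1, -0.8, -0.6]
grip_width: 0.039
grip_force: 19.7
```

```bash
python3 -m inch '[{"x":1.5,"y":-0.4,"z":0,"yaw":0,"jaw":0.8},{"x":5,"y":-1.3,"z":0,"yaw":-0.02,"jaw":0.8},{"x":9,"y":-2.3,"z":0,"yaw":-0.05,"jaw":0.8},{"x":13.5,"y":-3.5,"z":0,"yaw":-0.08,"jaw":0.8},{"x":18,"y":-4.6,"z":0,"yaw":-0.1,"jaw":0.8},{"x":22.5,"y":-5.8,"z":0,"yaw":-0.12,"jaw":0.8},{"x":27,"y":-6.9,"z":0,"yaw":-0.15,"jaw":0.8},{"x":31.5,"y":-8.1,"z":0,"yaw":-0.17,"jaw":0.8},{"x":35.5,"y":-9.1,"z":0,"yaw":-0.17,"jaw":0.8},{"x":37.5,"y":-9.7,"z":0,"yaw":-0.17,"jaw":0.8}]' 20
python3 -m inch '[{"x":0,"y":0,"z":1,"yaw":0,"jaw":0.8},{"x":0,"y":0,"z":3,"yaw":0,"jaw":0.8},{"x":0,"y":0,"z":5,"yaw":0,"jaw":0.8},{"x":0,"y":0,"z":7,"yaw":0,"jaw":0.8},{"x":0,"y":0,"z":9,"yaw":0,"jaw":0.8},{"x":0,"y":0,"z":10,"yaw":0,"jaw":0.8},{"x":0,"y":0,"z":10,"yaw":0,"jaw":0.8}]' 20
python3 - <<'E'
from h import *
c=cam('scene');cv2.imwrite('pics/s2.png',cv2.resize(c['image'][120:300,120:340],None,fx=3,fy=3,interpolation=2))
E
```

```text
time: 7.15
ee_pos: [0.4502, 0.0249, 0.1859]
tool_rot: [[0.125, 0.992, -0.001], [0.992, -0.125, 0.001], [0.001, -0.001, -1.0]]
force: [0.5, -0.0, -0.7]
grip_width: 0.039
grip_force: 19.7
time: 7.85
ee_pos: [0.4497, 0.0199, 0.0848]
tool_rot: [[0.131, 0.991, -0.003], [0.991, -0.131, -0.001], [-0.001, -0.002, -1.0]]
force: [-0.4, -0.3, -1.1]
grip_width: 0.039
grip_force: 19.7
```

View pics/s2.png

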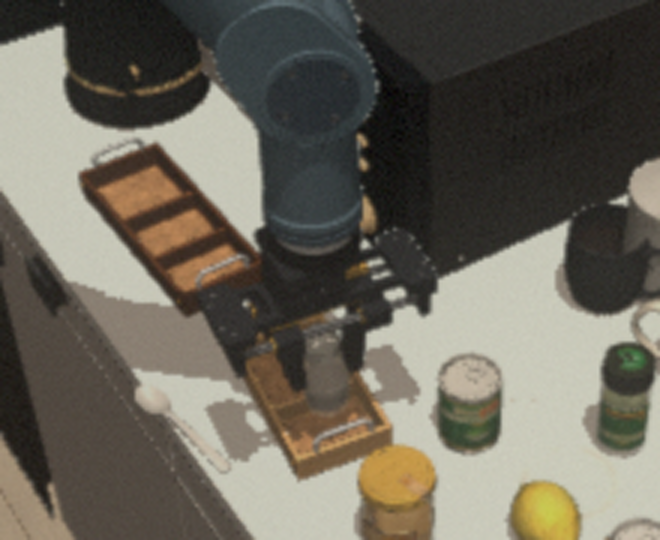

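The shaker at (325,380) hangs upright above the small bay. I'll lower it, let go and rise.

```bash
python3 -m inch '[{"x":0.1,"y":0.1,"z":1.2,"yaw":0,"jaw":0.8},{"x":0.1,"y":0.1,"z":2.4,"yaw":0,"jaw":0.8},{"x":0.1,"y":0.1,"z":3.4,"yaw":0,"jaw":0.8},{"x":0.1,"y":0.1,"z":3.8,"yaw":0,"jaw":0.8},{"x":0.1,"y":0.1,"z":4.1,"yaw":0,"jaw":0.8},{"x":0.1,"y":0.1,"z":4.2,"yaw":0,"jaw":0.8},{"x":0.1,"y":0.1,"z":4.3,"yaw":0,"jaw":0.8},{"x":0.1,"y":0.1,"z":4.3,"yaw":0,"jaw":0.8},{"x":0.1,"y":0.1,"z":4.3,"yaw":0,"jaw":0.8}]' 20
```

```text
time: 8.8
ee_pos: [0.4522, 0.0222, 0.0429]
tool_rot: [[0.13, 0.992, 0.0], [0.992, -0.13, 0.0], [0.0, 0.0, -1.0]]
force: [0.7, 0.7, -1.1]
grip_width: 0.0395
grip_force: 19.7
```

```bash
python3 -m inch '[{"x":0,"y":0,"z":0.1,"yaw":0,"jaw":0.8},{"x":0,"y":0,"z":0.2,"yaw":0,"jaw":0.8},{"x":0,"y":0,"z":0.2,"yaw":0,"jaw":0.8},{"x":0,"y":0,"z":0.2,"yaw":0,"jaw":0.8}]' 20
```

```text
time: 9.2
ee_pos: [0.4522, 0.0221, 0.0409]
tool_rot: [[0.13, 0.992, 0.0], [0.992, -0.13, 0.0], [0.0, 0.0, -1.0]]
force: [-0.3, 0.2, 3.1]
grip_width: 0.0391
grip_force: 20.0
```

```bash
python3 -m inch '[{"x":0,"y":0,"z":0,"yaw":0,"jaw":0.5},{"x":0,"y":0,"z":0,"yaw":0,"jaw":0.3},{"x":0,"y":0,"z":0,"yaw":0,"jaw":0},{"x":0,"y":0,"z":0,"yaw":0,"jaw":0},{"x":0,"y":0,"z":0,"yaw":0,"jaw":0},{"x":0,"y":0,"z":-2,"yaw":0,"jaw":0},{"x":0,"y":0,"z":-5,"yaw":0,"jaw":0},{"x":0,"y":0,"z":-8,"yaw":0,"jaw":0},{"x":0,"y":0,"z":-11,"yaw":0,"jaw":0},{"x":0,"y":0,"z":-13,"yaw":0,"jaw":0}]'
python3 -m inch '[{"x":-3.4,"y":0.1,"z":0,"yaw":0,"jaw":0},{"x":-6.8,"y":0.2,"z":0,"yaw":0,"jaw":0},{"x":-10.2,"y":0.3,"z":0,"yaw":0,"jaw":0},{"x":-13.4,"y":0.5,"z":0,"yaw":0,"jaw":0},{"x":-13.4,"y":0.5,"z":2,"yaw":0,"jaw":0},{"x":-13.4,"y":0.5,"z":4,"yaw":0,"jaw":0},{"x":-13.4,"y":0.5,"z":6,"yaw":0,"jaw":0},{"x":-13.4,"y":0.5,"z":6,"yaw":0,"jaw":0}]'
python3 - <<'E'
from h import *
c=cam('scene');cv2.imwrite('pics/s3.png',cv2.resize(c['image'][180:360,160:380],None,fx=3,fy=3,interpolation=2))
E
```

```text
time: 10.2
ee_pos: [0.4524, 0.022, 0.1724]
tool_rot: [[0.13, 0.992, 0.001], [0.992, -0.13, 0.0], [0.001, 0.001, -1.0]]
force: [0.7, 0.3, -0.5]
grip_width: 0.0884
grip_force: 0.0
time: 11.0
ee_pos: [0.4379, -0.1112, 0.1091]
tool_rot: [[0.13, 0.992, -0.004], [0.992, -0.13, 0.0], [-0.0, -0.004, -1.0]]
force: [-0.9, 0.7, -0.2]
grip_width: 0.0883
grip_force: 0.0
```

View pics/s3.png

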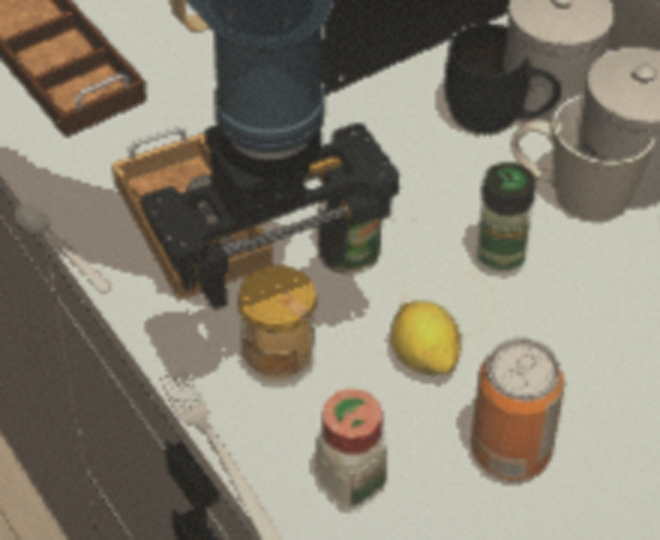

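The gold lid at (278,297) is midway between the fingers, at about (215,290) and (335,255). I'll go down, grip and lift.

```bash
python3 -m inch '[{"x":0,"y":0.1,"z":1.5,"yaw":0,"jaw":0},{"x":0,"y":0.1,"z":3,"yaw":0,"jaw":0},{"x":0,"y":0.1,"z":4.5,"yaw":0,"jaw":0},{"x":0,"y":0.1,"z":6.2,"yaw":0,"jaw":0},{"x":0,"y":0.1,"z":6.2,"yaw":0,"jaw":0},{"x":0,"y":0.1,"z":6.2,"yaw":0,"jaw":0.2},{"x":0,"y":0.1,"z":6.2,"yaw":0,"jaw":0.6},{"x":0,"y":0.1,"z":6.2,"yaw":0,"jaw":0.6},{"x":0,"y":0.1,"z":6.2,"yaw":0,"jaw":0.6},{"x":0,"y":0.1,"z":6.2,"yaw":0,"jaw":0.6}]' 30
python3 -m inch '[{"x":0,"y":0,"z":0,"yaw":0,"jaw":0.6},{"x":0,"y":0,"z":0,"yaw":0,"jaw":0.6},{"x":0,"y":0,"z":-0.5,"yaw":0,"jaw":0.6},{"x":0,"y":0,"z":-1.5,"yaw":0,"jaw":0.6},{"x":0,"y":0,"z":-3,"yaw":0,"jaw":0.6},{"x":0,"y":0,"z":-5,"yaw":0,"jaw":0.6},{"x":0,"y":0,"z":-7,"yaw":0,"jaw":0.6},{"x":0,"y":0,"z":-9,"yaw":0,"jaw":0.6},{"x":0,"y":0,"z":-12,"yaw":0,"jaw":0.6},{"x":0,"y":0,"z":-14,"yaw":0,"jaw":0.6}]' 30
```

```text
time: 12.05
ee_pos: [0.4411, -0.1115, 0.0495]
tool_rot: [[0.13, 0.992, 0.001], [0.992, -0.13, 0.0], [0.0, 0.001, -1.0]]
force: [-1.8, 0.0, 8.0]
grip_width: 0.0615
grip_force: 30.0
time: 13.05
ee_pos: [0.4405, -0.1118, 0.1906]
tool_rot: [[0.13, 0.991, 0.001], [0.991, -0.13, 0.0], [0.0, 0.001, -1.0]]
force: [0.8, -0.9, -2.5]
grip_width: 0.0618
grip_force: 29.9
```

```bash
python3 -m inch '[{"x":1,"y":0,"z":0,"yaw":0,"jaw":0.6},{"x":3,"y":-0.1,"z":0,"yaw":0,"jaw":0.6},{"x":6,"y":-0.2,"z":0,"yaw":0,"jaw":0.6},{"x":9,"y":-0.3,"z":0,"yaw":0,"jaw":0.6},{"x":12,"y":-0.4,"z":0,"yaw":0,"jaw":0.6},{"x":15,"y":-0.5,"z":0,"yaw":0,"jaw":0.6},{"x":18,"y":-0.6,"z":0,"yaw":0,"jaw":0.6},{"x":20,"y":-0.7,"z":0,"yaw":0,"jaw":0.6},{"x":20.9,"y":-0.7,"z":0,"yaw":0,"jaw":0.6},{"x":20.9,"y":-0.7,"z":0,"yaw":0,"jaw":0.6}]' 30
python3 -m inch '[{"x":0,"y":0,"z":1,"yaw":0,"jaw":0.6},{"x":0,"y":0,"z":2.5,"yaw":0,"jaw":0.6},{"x":0,"y":0,"z":4,"yaw":0,"jaw":0.6},{"x":0,"y":0,"z":5.5,"yaw":0,"jaw":0.6},{"x":0,"y":0,"z":7,"yaw":0,"jaw":0.6},{"x":0,"y":0,"z":8,"yaw":0,"jaw":0.6},{"x":0,"y":0,"z":8.5,"yaw":0,"jaw":0.6},{"x":0,"y":0,"z":8.5,"yaw":0,"jaw":0.6}]' 30
python3 - <<'E'
from h import *
c=cam('scene');cv2.imwrite('pics/s4.png',cv2.resize(c['image'][120:300,120:340],None,fx=3,fy=3,interpolation=2))
E
```

```text
time: 14.05
ee_pos: [0.4601, 0.0977, 0.188]
tool_rot: [[0.127, 0.992, -0.001], [0.992, -0.127, -0.0], [-0.001, -0.001, -1.0]]
force: [0.1, 0.4, -2.2]
grip_width: 0.062
grip_force: 29.9
time: 14.85
ee_pos: [0.4604, 0.0958, 0.1032]
tool_rot: [[0.131, 0.991, -0.001], [0.991, -0.131, -0.001], [-0.001, -0.001, -1.0]]
force: [0.3, -0.4, -2.4]
grip_width: 0.062
grip_force: 29.9
```

View pics/s4.png

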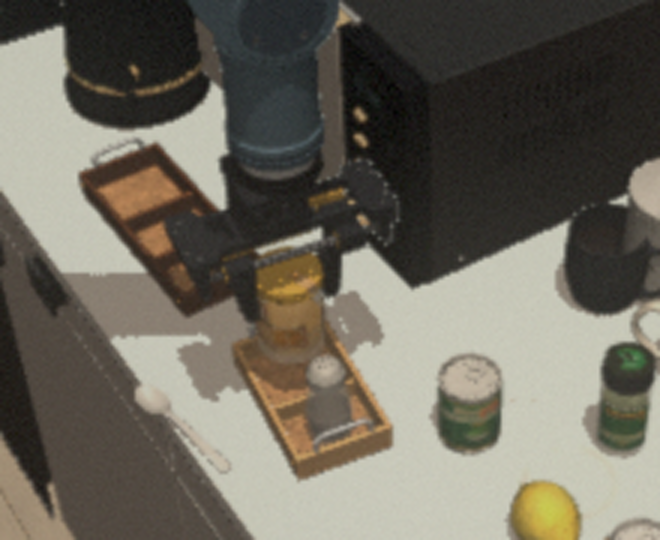

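The shaker stands in its bay at (325,400) and the gold jar at (290,320) hangs over the wide bay. I'll lower it.

```bash
python3 -m inch '[{"x":0,"y":0,"z":1.2,"yaw":0,"jaw":0.6},{"x":0,"y":0,"z":2.4,"yaw":0,"jaw":0.6},{"x":0,"y":0,"z":3.4,"yaw":0,"jaw":0.6},{"x":0,"y":0,"z":4.2,"yaw":0,"jaw":0.6},{"x":0,"y":0,"z":4.5,"yaw":0,"jaw":0.6},{"x":0,"y":0,"z":4.6,"yaw":0,"jaw":0.6},{"x":0,"y":0,"z":4.7,"yaw":0,"jaw":0.6},{"x":0,"y":0,"z":4.7,"yaw":0,"jaw":0.6},{"x":0,"y":0,"z":4.7,"yaw":0,"jaw":0.6}]' 30
```

```text
time: 15.8
ee_pos: [0.461, 0.0967, 0.057]
tool_rot: [[0.13, 0.992, 0.001], [0.992, -0.13, 0.0], [0.0, 0.001, -1.0]]
force: [0.1, -0.3, -3.1]
grip_width: 0.0621
grip_force: 29.9
```

```bash
python3 -m inch '[{"x":0,"y":0,"z":0.1,"yaw":0,"jaw":0.6},{"x":0,"y":0,"z":0.2,"yaw":0,"jaw":0.6},{"x":0,"y":0,"z":0.2,"yaw":0,"jaw":0.6},{"x":0,"y":0,"z":0.2,"yaw":0,"jaw":0.6}]' 30
python3 -m inch '[{"x":0,"y":0,"z":0,"yaw":0,"jaw":0.2},{"x":0,"y":0,"z":0,"yaw":0,"jaw":0},{"x":0,"y":0,"z":0,"yaw":0,"jaw":0},{"x":0,"y":0,"z":0,"yaw":0,"jaw":0},{"x":0,"y":0,"z":-2,"yaw":0,"jaw":0},{"x":0,"y":0,"z":-5,"yaw":0,"jaw":0},{"x":0,"y":0,"z":-8,"yaw":0,"jaw":0},{"x":0,"y":0,"z":-10,"yaw":0,"jaw":0},{"x":-3,"y":2.8,"z":-10,"yaw":0,"jaw":0},{"x":-6,"y":5.6,"z":-10,"yaw":0,"jaw":0}]'
python3 -m inch '[{"x":-3,"y":3,"z":0,"yaw":-0.08,"jaw":0},{"x":-5,"y":5,"z":0,"yaw":-0.16,"jaw":0},{"x":-6.5,"y":5.9,"z":0,"yaw":-0.16,"jaw":0},{"x":-6.5,"y":5.9,"z":2,"yaw":-0.16,"jaw":0},{"x":-6.5,"y":5.9,"z":4,"yaw":-0.16,"jaw":0},{"x":-6.5,"y":5.9,"z":5.5,"yaw":-0.16,"jaw":0},{"x":-6.5,"y":5.9,"z":5.5,"yaw":-0.16,"jaw":0}]'
python3 - <<'E'
from h import *
c=cam('scene');cv2.imwrite('pics/s5.png',cv2.resize(c['image'][160:340,160:380],None,fx=3,fy=3,interpolation=2))
E
```

```text
time: 16.2
ee_pos: [0.4607, 0.0966, 0.0547]
tool_rot: [[0.13, 0.992, -0.0], [0.992, -0.13, -0.0], [-0.0, -0.0, -1.0]]
force: [-0.6, -0.1, -2.0]
grip_width: 0.0622
grip_force: 29.9
time: 17.2
ee_pos: [0.5093, 0.031, 0.1555]
tool_rot: [[0.125, 0.992, 0.001], [0.992, -0.125, 0.001], [0.002, 0.001, -1.0]]
force: [1.0, 0.4, -0.5]
grip_width: 0.088
grip_force: 0.0
time: 17.9
ee_pos: [0.5571, -0.042, 0.0979]
tool_rot: [[-0.03, 1.0, -0.004], [1.0, 0.03, -0.0], [0.0, -0.004, -1.0]]
force: [-0.4, 0.6, 0.2]
grip_width: 0.0881
grip_force: 0.0
```

View pics/s5.png

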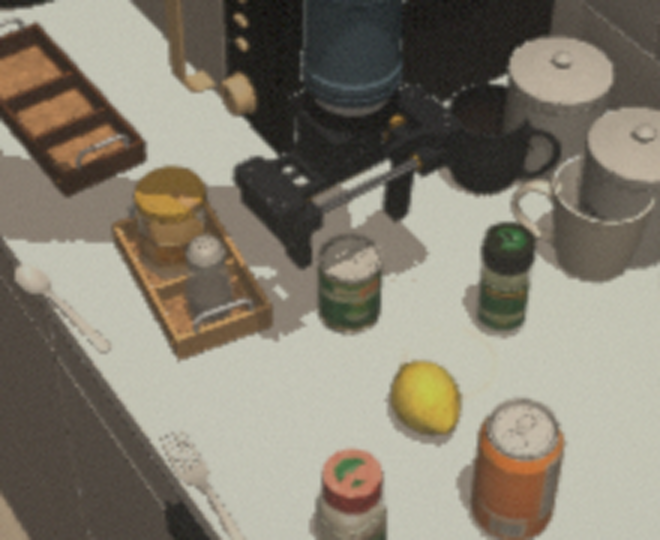

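The gold jar at (170,215) and shaker stand in the oak caddy. The fingers at (303,258) and (398,212) are centred over the tin at (350,280).

```bash
python3 -m inch '[{"x":0,"y":0,"z":1.5,"yaw":0,"jaw":0},{"x":0,"y":0,"z":3,"yaw":0,"jaw":0},{"x":0,"y":0,"z":4.5,"yaw":0,"jaw":0},{"x":0,"y":0,"z":5.9,"yaw":0,"jaw":0},{"x":0,"y":0,"z":5.9,"yaw":0,"jaw":0},{"x":0,"y":0,"z":5.9,"yaw":0,"jaw":0.3},{"x":0,"y":0,"z":5.9,"yaw":0,"jaw":0.7},{"x":0,"y":0,"z":5.9,"yaw":0,"jaw":0.7},{"x":0,"y":0,"z":5.9,"yaw":0,"jaw":0.7},{"x":0,"y":0,"z":5.9,"yaw":0,"jaw":0.7}]' 40
python3 -m inch '[{"x":0,"y":0,"z":0,"yaw":0,"jaw":0.7},{"x":0,"y":0,"z":0,"yaw":0,"jaw":0.7},{"x":0,"y":0,"z":-0.5,"yaw":0,"jaw":0.7},{"x":0,"y":0,"z":-1.5,"yaw":0,"jaw":0.7},{"x":0,"y":0,"z":-3,"yaw":0,"jaw":0.7},{"x":0,"y":0,"z":-5,"yaw":0,"jaw":0.7},{"x":0,"y":0,"z":-7,"yaw":0,"jaw":0.7},{"x":0,"y":0,"z":-9,"yaw":0,"jaw":0.7},{"x":0,"y":0,"z":-12,"yaw":0,"jaw":0.7},{"x":0,"y":0,"z":-14,"yaw":0,"jaw":0.7}]' 40
```

```text
time: 18.95
ee_pos: [0.5591, -0.0423, 0.0412]
tool_rot: [[-0.03, 1.0, 0.001], [1.0, 0.03, 0.0], [-0.0, 0.001, -1.0]]
force: [-0.4, 0.1, 2.4]
grip_width: 0.0563
grip_force: 40.0
time: 19.95
ee_pos: [0.5589, -0.0426, 0.1834]
tool_rot: [[-0.029, 1.0, 0.002], [1.0, 0.029, 0.0], [0.0, 0.002, -1.0]]
force: [0.6, -0.0, -1.8]
grip_width: 0.0564
grip_force: 40.0
```

```bash
python3 - <<'E'
from h import *
for f in('top0','scene0'):
    Q=np.load(f+'.npy').reshape(-1,3);Q=Q[(Q[:,2]>.03)&(Q[:,2]<.28)&(Q[:,0]>.5)&(Q[:,0]<.9)]
    for y in np.arange(-.04,.6,.04):
        m=(Q[:,1]>y)&(Q[:,1]<y+.04)
        if m.sum()>5:
            q=Q[m];print(f,round(y,2),m.sum(),'xmin',q[q[:,0].argsort()[3]].round(3),'minx high',q[q[:,2]>.1][:,0].min().round(3) if (q[:,2]>.1).any() else None,q[:,2].max().round(3))
E
```

```text
top0 -0.04 400 xmin [ 0.53  -0.03   0.053] minx high 0.792 0.131
top0 0.0 461 xmin [0.728 0.038 0.053] minx high 0.734 0.139
top0 0.04 270 xmin [0.727 0.041 0.055] minx high 0.797 0.128
top0 0.08 8 xmin [0.502 0.088 0.03 ] minx high None 0.047
top0 0.12 1759 xmin [0.6   0.152 0.044] minx high 0.6 0.268
top0 0.16 1409 xmin [0.581 0.199 0.056] minx high 0.597 0.268
top0 0.2 1377 xmin [0.581 0.209 0.058] minx high 0.597 0.269
top0 0.24 1547 xmin [0.562 0.264 0.073] minx high 0.561 0.268
top0 0.28 1313 xmin [0.563 0.283 0.103] minx high 0.562 0.267
top0 0.32 1379 xmin [0.598 0.33  0.228] minx high 0.597 0.27
top0 0.36 1355 xmin [0.598 0.376 0.032] minx high 0.597 0.268
top0 0.4 1367 xmin [0.598 0.419 0.068] minx high 0.598 0.268
top0 0.44 1375 xmin [0.598 0.459 0.254] minx high 0.597 0.27
top0 0.48 1383 xmin [0.502 0.517 0.194] minx high 0.501 0.27
top0 0.52 1958 xmin [0.501 0.558 0.109] minx high 0.5 0.269
top0 0.56 926 xmin [0.5   0.566 0.154] minx high 0.5 0.265
scene0 -0.04 997 xmin [ 0.531 -0.037  0.032] minx high 0.788 0.127
scene0 0.0 632 xmin [0.729 0.023 0.049] minx high 0.787 0
[... 184 characters left out ...]
.6 0.263
scene0 0.16 1424 xmin [0.582 0.197 0.076] minx high 0.596 0.264
scene0 0.2 1220 xmin [0.582 0.209 0.059] minx high 0.598 0.264
scene0 0.24 1634 xmin [0.501 0.241 0.031] minx high 0.563 0.264
scene0 0.28 1186 xmin [0.564 0.281 0.119] minx high 0.564 0.264
scene0 0.32 863 xmin [0.6   0.345 0.198] minx high 0.599 0.264
scene0 0.36 1070 xmin [0.6   0.362 0.164] minx high 0.599 0.264
scene0 0.4 1022 xmin [0.599 0.407 0.25 ] minx high 0.599 0.264
scene0 0.44 961 xmin [0.599 0.479 0.205] minx high 0.599 0.264
scene0 0.48 980 xmin [0.501 0.502 0.092] minx high 0.5 0.264
scene0 0.52 2079 xmin [0.501 0.549 0.031] minx high 0.5 0.264
scene0 0.56 665 xmin [0.5   0.586 0.186] minx high 0.5 0.261
```

```bash
python3 - <<'E'
from h import *
for f in('top0','scene0'):
    Q=np.load(f+'.npy').reshape(-1,3);Q=Q[(Q[:,2]>.03)&(Q[:,2]<.28)&(Q[:,0]>.35)&(Q[:,0]<.58)&(Q[:,1]>.46)&(Q[:,1]<.75)]
    for z in(.05,.1,.15,.2):
        q=Q[abs(Q[:,2]-z)<.025];print(f,z,len(q),q.min(0).round(3),q.max(0).round(3))
E
python3 -m inch '[{"x":0.5,"y":-0.6,"z":0,"yaw":0,"jaw":0.7},{"x":2,"y":-2.2,"z":0,"yaw":0,"jaw":0.7},{"x":4,"y":-4.3,"z":0,"yaw":0,"jaw":0.7},{"x":6,"y":-6.5,"z":0,"yaw":0,"jaw":0.7},{"x":8,"y":-8.6,"z":0,"yaw":0,"jaw":0.7},{"x":9.5,"y":-10.2,"z":0,"yaw":0,"jaw":0.7},{"x":10.5,"y":-11.2,"z":0,"yaw":0,"jaw":0.7},{"x":10.5,"y":-11.2,"z":0,"yaw":0,"jaw":0.7}]' 40
```

```text
top0 0.05 244 [0.47  0.506 0.03 ] [0.578 0.68  0.074]
top0 0.1 266 [0.474 0.497 0.075] [0.58  0.675 0.125]
top0 0.15 326 [0.476 0.495 0.125] [0.579 0.674 0.175]
top0 0.2 1031 [0.478 0.498 0.175] [0.58  0.677 0.225]
scene0 0.05 434 [0.472 0.501 0.03 ] [0.58  0.646 0.075]
scene0 0.1 524 [0.477 0.489 0.075] [0.58  0.64  0.125]
scene0 0.15 544 [0.478 0.49  0.125] [0.579 0.675 0.175]
scene0 0.2 835 [0.481 0.493 0.175] [0.58  0.679 0.225]
time: 20.75
ee_pos: [0.4408, 0.0609, 0.1799]
tool_rot: [[-0.033, 0.999, -0.003], [0.999, 0.033, 0.001], [0.001, -0.003, -1.0]]
force: [-0.6, 0.0, -2.3]
grip_width: 0.0567
grip_force: 40.0
```

```bash
python3 -m inch '[{"x":1,"y":0,"z":0,"yaw":0,"jaw":0.7},{"x":4,"y":0.2,"z":0,"yaw":0,"jaw":0.7},{"x":8,"y":0.4,"z":0,"yaw":0,"jaw":0.7},{"x":12,"y":0.6,"z":0,"yaw":0,"jaw":0.7},{"x":16,"y":0.8,"z":0,"yaw":0,"jaw":0.7},{"x":20,"y":1.1,"z":0,"yaw":0,"jaw":0.7},{"x":24,"y":1.3,"z":0,"yaw":0,"jaw":0.7},{"x":28,"y":1.5,"z":0,"yaw":0,"jaw":0.7},{"x":32,"y":1.7,"z":0,"yaw":0,"jaw":0.7},{"x":34.6,"y":1.8,"z":0,"yaw":0,"jaw":0.7}]' 40
python3 -m inch '[{"x":0,"y":0,"z":1,"yaw":0,"jaw":0.7},{"x":0,"y":0,"z":3,"yaw":0,"jaw":0.7},{"x":0,"y":0,"z":5,"yaw":0,"jaw":0.7},{"x":0,"y":0,"z":7,"yaw":0,"jaw":0.7},{"x":0,"y":0,"z":9,"yaw":0,"jaw":0.7},{"x":0,"y":0,"z":9.5,"yaw":0,"jaw":0.7},{"x":0,"y":0,"z":9.5,"yaw":0,"jaw":0.7}]' 40
python3 - <<'E'
from h import *
c=cam('scene');cv2.imwrite('pics/s6.png',cv2.resize(c['image'][90:270,80:300],None,fx=3,fy=3,interpolation=2))
E
```

```text
time: 21.75
ee_pos: [0.4507, 0.4095, 0.18]
tool_rot: [[-0.032, 0.999, 0.0], [0.999, 0.032, 0.001], [0.001, 0.0, -1.0]]
force: [0.5, 0.4, -2.0]
grip_width: 0.0562
grip_force: 40.0
time: 22.45
ee_pos: [0.4511, 0.4046, 0.0848]
tool_rot: [[-0.029, 1.0, -0.001], [1.0, 0.029, -0.002], [-0.002, -0.001, -1.0]]
force: [0.4, -0.0, -1.8]
grip_width: 0.0568
grip_force: 40.0
```

View pics/s6.png

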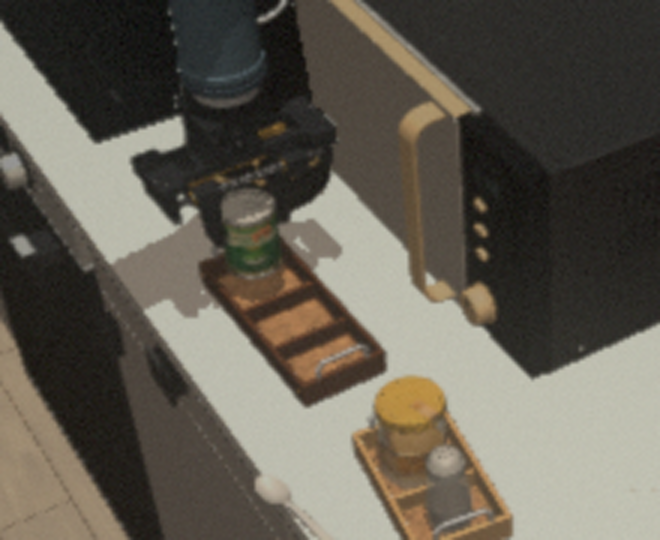

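The tin at (250,240) hangs over the wide walnut bay. I'll lower it.

```bash
python3 -m inch '[{"x":0,"y":0,"z":1,"yaw":0,"jaw":0.7},{"x":0,"y":0,"z":2,"yaw":0,"jaw":0.7},{"x":0,"y":0,"z":2.8,"yaw":0,"jaw":0.7},{"x":0,"y":0,"z":3.2,"yaw":0,"jaw":0.7},{"x":0,"y":0,"z":3.5,"yaw":0,"jaw":0.7},{"x":0,"y":0,"z":3.7,"yaw":0,"jaw":0.7},{"x":0,"y":0,"z":3.8,"yaw":0,"jaw":0.7},{"x":0,"y":0,"z":3.8,"yaw":0,"jaw":0.7},{"x":0,"y":0,"z":3.8,"yaw":0,"jaw":0.7}]' 40
```

```text
time: 23.4
ee_pos: [0.4512, 0.4059, 0.0479]
tool_rot: [[-0.03, 1.0, 0.0], [1.0, 0.03, 0.0], [0.0, 0.0, -1.0]]
force: [0.1, -0.0, -1.0]
grip_width: 0.0562
grip_force: 40.0
```

```bash
python3 -m inch '[{"x":0,"y":0,"z":0.1,"yaw":0,"jaw":0.7},{"x":0,"y":0,"z":0.1,"yaw":0,"jaw":0.7},{"x":0,"y":0,"z":0.1,"yaw":0,"jaw":0.3},{"x":0,"y":0,"z":0.1,"yaw":0,"jaw":0},{"x":0,"y":0,"z":0.1,"yaw":0,"jaw":0},{"x":0,"y":0,"z":0.1,"yaw":0,"jaw":0},{"x":0,"y":0,"z":-2,"yaw":0,"jaw":0},{"x":0,"y":0,"z":-5,"yaw":0,"jaw":0},{"x":0,"y":0,"z":-9,"yaw":0,"jaw":0},{"x":0,"y":0,"z":-12.5,"yaw":0,"jaw":0}]'
python3 -m inch '[{"x":-4.5,"y":-0.3,"z":0,"yaw":0,"jaw":0},{"x":-9,"y":-0.6,"z":0,"yaw":0,"jaw":0},{"x":-13.5,"y":-0.9,"z":0,"yaw":0,"jaw":0},{"x":-18,"y":-1.2,"z":0,"yaw":0,"jaw":0},{"x":-22.5,"y":-1.5,"z":0,"yaw":0,"jaw":0},{"x":-27,"y":-1.8,"z":0,"yaw":0,"jaw":0},{"x":-31.5,"y":-2.1,"z":0,"yaw":0,"jaw":0},{"x":-36,"y":-2.4,"z":0,"yaw":0,"jaw":0},{"x":-40.5,"y":-2.7,"z":0,"yaw":0,"jaw":0},{"x":-45,"y":-3,"z":0,"yaw":0,"jaw":0}]'
python3 -m inch '[{"x":-4.5,"y":-0.4,"z":0,"yaw":-0.06,"jaw":0},{"x":-9,"y":-0.8,"z":0,"yaw":-0.12,"jaw":0},{"x":-13.5,"y":-1.2,"z":0,"yaw":-0.18,"jaw":0},{"x":-18,"y":-1.7,"z":0,"yaw":-0.24,"jaw":0},{"x":-20.1,"y":-2,"z":0,"yaw":-0.3,"jaw":0},{"x":-20.1,"y":-2,"z":2,"yaw":-0.3,"jaw":0},{"x":-20.1,"y":-2,"z":4,"yaw":-0.3,"jaw":0},{"x":-20.1,"y":-2,"z":4,"yaw":-0.3,"jaw":0}]'
python3 - <<'E'
from h import *
c=cam('scene');cv2.imwrite('pics/s7.png',c['image'])
E
```

```text
time: 24.4
ee_pos: [0.4512, 0.4056, 0.1744]
tool_rot: [[-0.03, 1.0, 0.0], [1.0, 0.03, 0.0], [0.0, 0.0, -1.0]]
force: [0.2, 1.4, 0.6]
grip_width: 0.0882
grip_force: 0.0
time: 25.4
ee_pos: [0.4344, -0.0466, 0.1731]
tool_rot: [[-0.03, 1.0, 0.001], [1.0, 0.03, 0.0], [0.0, 0.001, -1.0]]
force: [1.0, 0.4, 0.6]
grip_width: 0.0882
grip_force: 0.0
time: 26.2
ee_pos: [0.4191, -0.246, 0.1311]
tool_rot: [[-0.323, 0.946, -0.003], [0.946, 0.323, 0.001], [0.002, -0.003, -1.0]]
force: [-0.8, 0.6, -0.0]
grip_width: 0.088
grip_force: 0.0
```

View pics/s7.png

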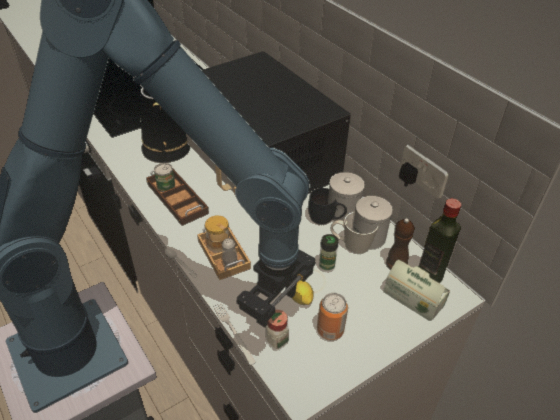

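The tin is in its bay at (165,175), and the gripper is above the red jar at (278,328). I'll go down and grip.

```bash
python3 -m inch '[{"x":0,"y":0,"z":2,"yaw":0,"jaw":0},{"x":0,"y":0,"z":4,"yaw":0,"jaw":0},{"x":0,"y":0,"z":6,"yaw":0,"jaw":0},{"x":0,"y":0,"z":7.5,"yaw":0,"jaw":0},{"x":0,"y":0,"z":7.5,"yaw":0,"jaw":0},{"x":0,"y":0,"z":7.5,"yaw":0,"jaw":0.3},{"x":0,"y":0,"z":7.5,"yaw":0,"jaw":0.75},{"x":0,"y":0,"z":7.5,"yaw":0,"jaw":0.75},{"x":0,"y":0,"z":7.5,"yaw":0,"jaw":0.75},{"x":0,"y":0,"z":7.5,"yaw":0,"jaw":0.75}]' 20
python3 -m inch '[{"x":0,"y":0,"z":0,"yaw":0,"jaw":0.75},{"x":0,"y":0,"z":0,"yaw":0,"jaw":0.75},{"x":0,"y":0,"z":0,"yaw":0,"jaw":0.75},{"x":0,"y":0,"z":-1,"yaw":0,"jaw":0.75},{"x":0,"y":0,"z":-3,"yaw":0,"jaw":0.75},{"x":0,"y":0,"z":-5,"yaw":0,"jaw":0.75},{"x":0,"y":0,"z":-8,"yaw":0,"jaw":0.75},{"x":0,"y":0,"z":-11,"yaw":0,"jaw":0.75},{"x":0,"y":0,"z":-13,"yaw":0,"jaw":0.75},{"x":0,"y":0,"z":-14,"yaw":0,"jaw":0.75}]' 20
```

```text
time: 27.25
ee_pos: [0.4209, -0.2465, 0.0581]
tool_rot: [[-0.324, 0.946, 0.001], [0.946, 0.324, -0.0], [-0.0, 0.001, -1.0]]
force: [0.4, 0.3, -0.4]
grip_width: 0.0501
grip_force: 0.2
time: 28.25
ee_pos: [0.4208, -0.2468, 0.1996]
tool_rot: [[-0.324, 0.946, 0.002], [0.946, 0.324, -0.0], [-0.001, 0.002, -1.0]]
force: [0.9, 0.2, -1.0]
grip_width: 0.0482
grip_force: 20.0
```

```bash
python3 -m inch '[{"x":1,"y":0.4,"z":0,"yaw":0,"jaw":0.75},{"x":4,"y":1.6,"z":0,"yaw":0.03,"jaw":0.75},{"x":8,"y":3.2,"z":0,"yaw":0.07,"jaw":0.75},{"x":12,"y":4.8,"z":0,"yaw":0.1,"jaw":0.75},{"x":16,"y":6.4,"z":0,"yaw":0.14,"jaw":0.75},{"x":20,"y":8,"z":0,"yaw":0.18,"jaw":0.75},{"x":24,"y":9.6,"z":0,"yaw":0.21,"jaw":0.75},{"x":28,"y":11.2,"z":0,"yaw":0.25,"jaw":0.75},{"x":32,"y":12.8,"z":0,"yaw":0.28,"jaw":0.75},{"x":36,"y":14.4,"z":0,"yaw":0.3,"jaw":0.75}]' 20
python3 -m inch '[{"x":4,"y":0.3,"z":0,"yaw":0,"jaw":0.75},{"x":8,"y":0.6,"z":0,"yaw":0,"jaw":0.75},{"x":12,"y":1,"z":0,"yaw":0,"jaw":0.75},{"x":15,"y":1.3,"z":0,"yaw":0,"jaw":0.75},{"x":18,"y":1.5,"z":0,"yaw":0,"jaw":0.75},{"x":19,"y":1.5,"z":0,"yaw":0,"jaw":0.75},{"x":19,"y":1.5,"z":2,"yaw":0,"jaw":0.75},{"x":19,"y":1.5,"z":5,"yaw":0,"jaw":0.75},{"x":19,"y":1.5,"z":8,"yaw":0,"jaw":0.75},{"x":19,"y":1.5,"z":9,"yaw":0,"jaw":0.75}]' 20
python3 - <<'E'
from h import *
c=cam('scene');cv2.imwrite('pics/s8.png',cv2.resize(c['image'][90:270,80:300],None,fx=3,fy=3,interpolation=2))
E
```

```text
time: 29.25
ee_pos: [0.4384, 0.1429, 0.1966]
tool_rot: [[-0.03, 1.0, -0.002], [1.0, 0.03, -0.001], [-0.001, -0.002, -1.0]]
force: [0.6, -0.1, -0.4]
grip_width: 0.0482
grip_force: 20.0
time: 30.25
ee_pos: [0.4469, 0.3287, 0.1044]
tool_rot: [[-0.029, 1.0, -0.005], [1.0, 0.029, -0.005], [-0.004, -0.005, -1.0]]
force: [-0.8, -0.8, -0.8]
grip_width: 0.0482
grip_force: 20.0
```

View pics/s8.png

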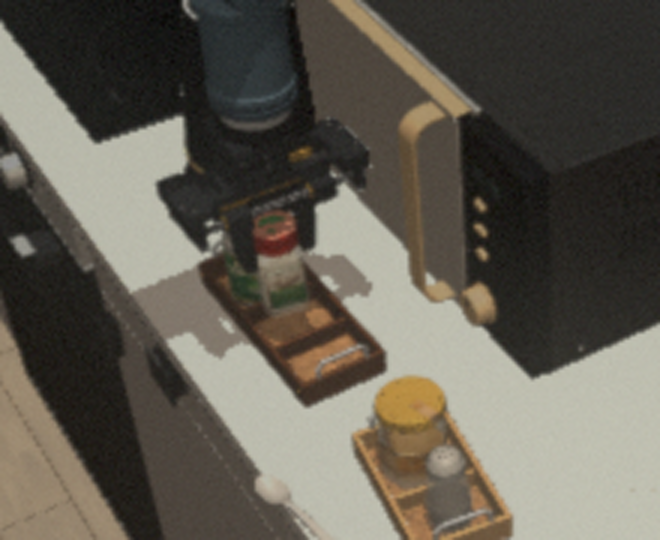

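The red jar at (280,265) hangs over the middle bay, clear of the tin. I'll lower it.

```bash
python3 -m inch '[{"x":0,"y":0,"z":0.5,"yaw":0,"jaw":0.75},{"x":0,"y":0,"z":1.5,"yaw":0,"jaw":0.75},{"x":0,"y":0,"z":2.5,"yaw":0,"jaw":0.75},{"x":0,"y":0,"z":3.5,"yaw":0,"jaw":0.75},{"x":0,"y":0,"z":4.0,"yaw":0,"jaw":0.75},{"x":0,"y":0,"z":4.2,"yaw":0,"jaw":0.75},{"x":0,"y":0,"z":4.3,"yaw":0,"jaw":0.75},{"x":0,"y":0,"z":4.3,"yaw":0,"jaw":0.75},{"x":0,"y":0,"z":4.3,"yaw":0,"jaw":0.75}]' 20
```

```text
time: 31.2
ee_pos: [0.4497, 0.3313, 0.065]
tool_rot: [[-0.03, 1.0, 0.0], [1.0, 0.03, 0.0], [0.0, 0.0, -1.0]]
force: [-0.0, 0.3, -0.7]
grip_width: 0.0478
grip_force: 20.0
```

```bash
python3 -m inch '[{"x":0,"y":0,"z":0.1,"yaw":0,"jaw":0.75},{"x":0,"y":0,"z":0.15,"yaw":0,"jaw":0.75},{"x":0,"y":0,"z":0.15,"yaw":0,"jaw":0.3},{"x":0,"y":0,"z":0.15,"yaw":0,"jaw":0},{"x":0,"y":0,"z":0.15,"yaw":0,"jaw":0},{"x":0,"y":0,"z":0.15,"yaw":0,"jaw":0},{"x":0,"y":0,"z":-2,"yaw":0,"jaw":0},{"x":0,"y":0,"z":-5,"yaw":0,"jaw":0},{"x":0,"y":0,"z":-9,"yaw":0,"jaw":0},{"x":0,"y":0,"z":-12.5,"yaw":0,"jaw":0}]'
python3 -m inch '[{"x":-4,"y":-0.1,"z":0,"yaw":0,"jaw":0},{"x":-8,"y":-0.2,"z":0,"yaw":0,"jaw":0},{"x":-12,"y":-0.3,"z":0,"yaw":0,"jaw":0},{"x":-16,"y":-0.4,"z":0,"yaw":0,"jaw":0},{"x":-20,"y":-0.5,"z":0,"yaw":0,"jaw":0},{"x":-24,"y":-0.6,"z":0,"yaw":0,"jaw":0},{"x":-28,"y":-0.7,"z":0,"yaw":0,"jaw":0},{"x":-32,"y":-0.8,"z":0,"yaw":0,"jaw":0},{"x":-36,"y":-0.9,"z":0,"yaw":0,"jaw":0},{"x":-40,"y":-1,"z":0,"yaw":0,"jaw":0}]'
python3 - <<'E'
from h import *
s=read_state();print(s['joint_positions'])
for f in('top0','scene0'):
    Q=np.load(f+'.npy').reshape(-1,3);Q=Q[(Q[:,2]>.1)&(Q[:,0]>.58)&(Q[:,0]<.88)]
    for y in np.arange(-.26,.1,.03):
        m=(Q[:,1]>y)&(Q[:,1]<y+.03)&(np.hypot(Q[:,0]-.6645,Q[:,1]+.1267)>.035)
        if m.sum()>3: q=Q[m];print(f,y.round(2),q[q[:,0].argsort()[:3:2]].round(3).tolist())
E
```

```text
time: 32.2
ee_pos: [0.4495, 0.3309, 0.1913]
tool_rot: [[-0.03, 1.0, 0.0], [1.0, 0.03, -0.0], [-0.0, 0.0, -1.0]]
force: [0.9, 0.7, -1.0]
grip_width: 0.0882
grip_force: 0.0
time: 33.2
ee_pos: [0.4513, -0.0705, 0.19]
tool_rot: [[-0.03, 1.0, 0.001], [1.0, 0.03, 0.0], [0.0, 0.001, -1.0]]
force: [0.2, -0.0, -0.1]
grip_width: 0.0885
grip_force: 0.0
[-29.91058246  19.06334581  39.91236172 120.71858843 -17.06618681
  45.69204187  22.23912048]
top0 -0.26 [[0.804, -0.232, 0.117], [0.807, -0.231, 0.121]]
top0 -0.23 [[0.801, -0.223, 0.136], [0.801, -0.214, 0.126]]
top0 -0.2 [[0.815, -0.2, 0.138], [0.82, -0.199, 0.145]]
top0 -0.17 [[0.799, -0.14, 0.107], [0.807, -0.143, 0.115]]
top0 -0.14 [[0.783, -0.111, 0.124], [0.785, -0.119, 0.108]]
top0 -0.11 [[0.781, -0.108, 0.121], [0.783, -0.091, 0.117]]
top0 -0.08 [[0.791, -0.074, 0.125], [0.794, -0.078, 0.108]]
top0 -0.05 [[0.805, -0.02, 0.101], [0.807, -0.02, 0.114]]
top0 -0.02 [[0.789, 0.004, 0.117], [0.791, 0.007, 0.113]]
top0 0.01 [[0.734, 0.012, 0.102], [0.787, 0.018, 0.102]]
top0 0.04 [[0.797, 0.045, 0.109], [0.797, 0.042, 0.107]]
scene0 -0.26 [[0.805, -0.231, 0.116], [0.805, -0.232, 0.141]]
scene0 -0.23 [[0.801, -0.222, 0.139], [0.803, -0.219, 0.143]]
scene0 -0.17 [[0.796, -0.141, 0.118], [0.798, -0.144, 0.116]]
scene0 -0.14 [[0.784, -0.113, 0.113], [0.785, -0.112, 0.115]]
scene0 -0.11 [[0.783, -0.11, 0.115], [0.785, -0.103, 0.116]]
scene0 -0.08 [[0.794, -0.077, 0.112], [0.796, -0.078, 0.113]]
scene0 -0.05 [[0.802, -0.021, 0.11], [0.804, -0.022, 0.113]]
scene0 -0.02 [[0.788, -0.002, 0.114], [0.79, 0.009, 0.112]]
scene0 0.01 [[0.787, 0.01, 0.113], [0.79, 0.016, 0.1]]
scene0 0.04 [[0.799, 0.041, 0.1], [0.801, 0.044, 0.101]]
```

```bash
python3 -m inch '[{"x":-1,"y":3.5,"z":0,"yaw":0,"jaw":0},{"x":-2,"y":7,"z":0,"yaw":0,"jaw":0},{"x":-3.1,"y":10.5,"z":0,"yaw":0,"jaw":0},{"x":-4.2,"y":14,"z":0,"yaw":0,"jaw":0},{"x":-5.2,"y":17.5,"z":0,"yaw":0,"jaw":0},{"x":-6.2,"y":20.5,"z":0,"yaw":0,"jaw":0},{"x":-6.2,"y":21.2,"z":2,"yaw":0,"jaw":0},{"x":-6.2,"y":21.2,"z":4,"yaw":0,"jaw":0},{"x":-6.2,"y":21.2,"z":5.5,"yaw":0,"jaw":0},{"x":-6.2,"y":21.2,"z":5.5,"yaw":0,"jaw":0}]'
python3 - <<'E'
from h import *
c=cam('scene');cv2.imwrite('pics/s9.png',cv2.resize(c['image'][150:330,220:440],None,fx=3,fy=3,interpolation=2))
E
```

```text
time: 34.2
ee_pos: [0.6635, -0.1241, 0.1323]
tool_rot: [[-0.03, 1.0, -0.004], [1.0, 0.03, 0.001], [0.001, -0.004, -1.0]]
force: [-0.1, -0.1, 0.2]
grip_width: 0.0883
grip_force: 0.0
```

View pics/s9.png

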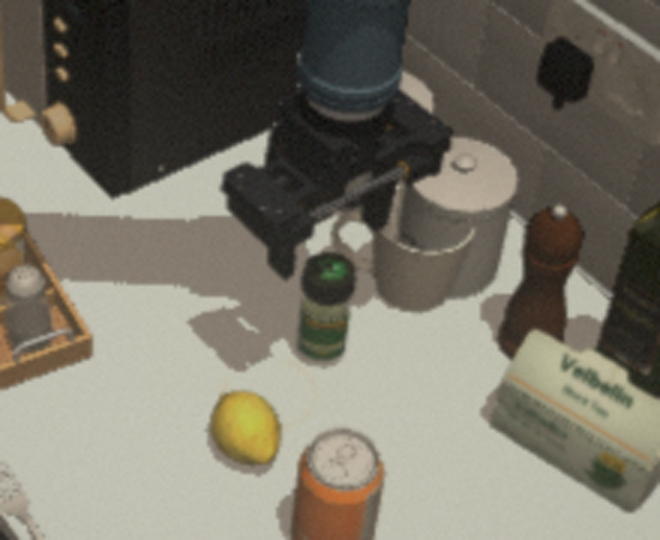

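The black-capped jar at (328,280) is between the fingers. The cup and its handle at (355,245) are near the far finger, so I'll check the clearance.

```bash
python3 - <<'E'
from h import *
for f in('top0','scene0'):
    Q=np.load(f+'.npy').reshape(-1,3);Q=Q[(Q[:,2]>.04)&(Q[:,0]>.66)&(Q[:,0]<.88)]
    for y in np.arange(-.19,-.02,.02):
        m=(Q[:,1]>y)&(Q[:,1]<y+.02)&(np.hypot(Q[:,0]-.6645,Q[:,1]+.1267)>.03)
        if m.sum()>3: q=Q[m];print(f,y.round(2),q[q[:,0].argsort()[:3:2]].round(3).tolist())
E
```

```text
top0 -0.17 [[0.765, -0.153, 0.092], [0.77, -0.153, 0.098]]
top0 -0.15 [[0.743, -0.132, 0.094], [0.746, -0.13, 0.062]]
top0 -0.13 [[0.738, -0.115, 0.088], [0.741, -0.112, 0.081]]
top0 -0.11 [[0.741, -0.108, 0.093], [0.741, -0.105, 0.082]]
top0 -0.09 [[0.738, -0.07, 0.081], [0.742, -0.074, 0.079]]
top0 -0.07 [[0.728, -0.056, 0.056], [0.729, -0.053, 0.064]]
top0 -0.05 [[0.821, -0.031, 0.115], [0.822, -0.031, 0.094]]
top0 -0.03 [[0.795, -0.013, 0.119], [0.797, -0.013, 0.094]]
scene0 -0.17 [[0.756, -0.151, 0.081], [0.76, -0.152, 0.091]]
scene0 -0.15 [[0.742, -0.131, 0.087], [0.745, -0.131, 0.085]]
scene0 -0.13 [[0.739, -0.113, 0.089], [0.74, -0.117, 0.081]]
scene0 -0.11 [[0.74, -0.108, 0.091], [0.742, -0.11, 0.088]]
scene0 -0.09 [[0.736, -0.071, 0.082], [0.742, -0.072, 0.08]]
scene0 -0.07 [[0.728, -0.062, 0.068], [0.729, -0.061, 0.062]]
scene0 -0.05 [[0.802, -0.031, 0.073], [0.814, -0.032, 0.112]]
scene0 -0.03 [[0.759, -0.01, 0.06], [0.771, -0.011, 0.041]]
```

Clearance is about 12 mm, so I'll narrow the jaws before descending.

```bash
python3 -m inch '[{"x":0,"y":0,"z":0,"yaw":0,"jaw":0.2},{"x":0,"y":0,"z":0,"yaw":0,"jaw":0.2},{"x":0,"y":0,"z":2,"yaw":0,"jaw":0.2},{"x":0,"y":0,"z":4,"yaw":0,"jaw":0.2},{"x":0,"y":0,"z":6,"yaw":0,"jaw":0.2},{"x":0,"y":0,"z":7,"yaw":0,"jaw":0.2},{"x":0,"y":0,"z":7,"yaw":0,"jaw":0.2},{"x":0,"y":0,"z":7,"yaw":0,"jaw":0.75},{"x":0,"y":0,"z":7,"yaw":0,"jaw":0.75},{"x":0,"y":0,"z":7,"yaw":0,"jaw":0.75}]' 20
python3 -m inch '[{"x":0,"y":0,"z":0,"yaw":0,"jaw":0.75},{"x":0,"y":0,"z":0,"yaw":0,"jaw":0.75},{"x":0,"y":0,"z":0,"yaw":0,"jaw":0.75},{"x":0,"y":0,"z":0,"yaw":0,"jaw":0.75},{"x":0,"y":0,"z":-1,"yaw":0,"jaw":0.75},{"x":0,"y":0,"z":-3,"yaw":0,"jaw":0.75},{"x":0,"y":0,"z":-6,"yaw":0,"jaw":0.75},{"x":0,"y":0,"z":-9,"yaw":0,"jaw":0.75},{"x":0,"y":0,"z":-12,"yaw":0,"jaw":0.75},{"x":0,"y":0,"z":-14,"yaw":0,"jaw":0.75}]' 20
```

```text
time: 35.25
ee_pos: [0.6659, -0.1248, 0.0658]
tool_rot: [[-0.03, 1.0, 0.002], [1.0, 0.03, -0.0], [-0.0, 0.002, -1.0]]
force: [-0.4, 0.3, -0.1]
grip_width: 0.0487
grip_force: 0.0
time: 36.25
ee_pos: [0.6652, -0.1249, 0.207]
tool_rot: [[-0.03, 1.0, 0.001], [1.0, 0.03, -0.0], [-0.0, 0.001, -1.0]]
force: [0.9, 0.2, -0.1]
grip_width: 0.0442
grip_force: 19.9
```

```bash
python3 -m inch '[{"x":0,"y":-1,"z":0,"yaw":0,"jaw":0.75},{"x":0.5,"y":-4,"z":0,"yaw":0,"jaw":0.75},{"x":1,"y":-7,"z":0,"yaw":0,"jaw":0.75},{"x":1.5,"y":-10.5,"z":0,"yaw":0,"jaw":0.75},{"x":2,"y":-14,"z":0,"yaw":0,"jaw":0.75},{"x":2.5,"y":-17.5,"z":0,"yaw":0,"jaw":0.75},{"x":3.2,"y":-20.5,"z":0,"yaw":0,"jaw":0.75},{"x":3.2,"y":-21.9,"z":0,"yaw":0,"jaw":0.75},{"x":3.2,"y":-21.9,"z":0,"yaw":0,"jaw":0.75}]' 20
python3 -m inch '[{"x":1,"y":0,"z":0,"yaw":0,"jaw":0.75},{"x":4,"y":0.2,"z":0,"yaw":0,"jaw":0.75},{"x":8,"y":0.4,"z":0,"yaw":0,"jaw":0.75},{"x":12,"y":0.6,"z":0,"yaw":0,"jaw":0.75},{"x":16.5,"y":0.8,"z":0,"yaw":0,"jaw":0.75},{"x":21,"y":1,"z":0,"yaw":0,"jaw":0.75},{"x":25.5,"y":1.2,"z":0,"yaw":0,"jaw":0.75},{"x":30,"y":1.4,"z":0,"yaw":0,"jaw":0.75},{"x":34,"y":1.6,"z":0,"yaw":0,"jaw":0.75},{"x":36.3,"y":1.7,"z":0,"yaw":0,"jaw":0.75}]' 20
python3 -m inch '[{"x":0,"y":0,"z":1,"yaw":0,"jaw":0.75},{"x":0,"y":0,"z":3,"yaw":0,"jaw":0.75},{"x":0,"y":0,"z":5,"yaw":0,"jaw":0.75},{"x":0,"y":0,"z":7,"yaw":0,"jaw":0.75},{"x":0,"y":0,"z":8,"yaw":0,"jaw":0.75},{"x":0,"y":0,"z":8,"yaw":0,"jaw":0.75},{"x":0,"y":0,"z":8,"yaw":0,"jaw":0.75}]' 20
python3 - <<'E'
from h import *
c=cam('scene');cv2.imwrite('pics/s10.png',cv2.resize(c['image'][90:270,80:300],None,fx=3,fy=3,interpolation=2))
E
```

```text
time: 37.15
ee_pos: [0.4417, -0.0986, 0.2035]
tool_rot: [[-0.03, 1.0, -0.004], [1.0, 0.03, 0.002], [0.002, -0.004, -1.0]]
force: [0.4, 0.4, -0.5]
grip_width: 0.0442
grip_force: 19.9
time: 38.15
ee_pos: [0.4509, 0.2695, 0.204]
tool_rot: [[-0.035, 0.999, 0.0], [0.999, 0.035, 0.001], [0.001, 0.0, -1.0]]
force: [-0.2, -0.8, -1.9]
grip_width: 0.0441
grip_force: 19.9
time: 38.85
ee_pos: [0.4519, 0.264, 0.1249]
tool_rot: [[-0.03, 1.0, 0.0], [1.0, 0.03, -0.0], [-0.0, 0.0, -1.0]]
force: [0.7, 0.4, -0.8]
grip_width: 0.0441
grip_force: 19.9
```

View pics/s10.png

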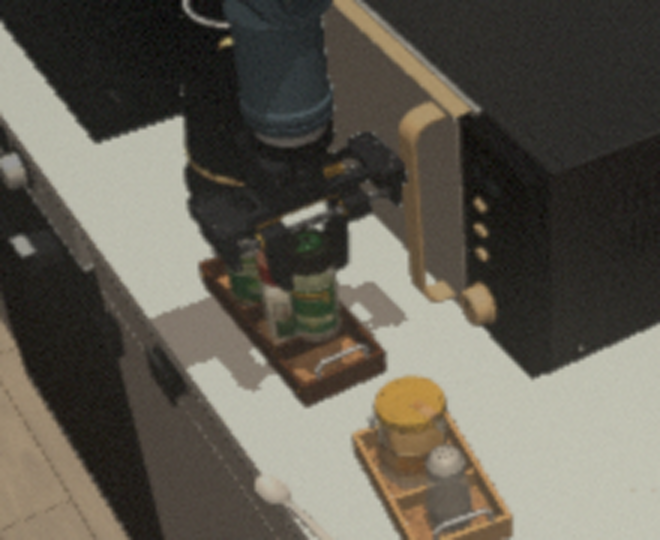

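The black-capped jar at (315,290) is over the last small bay and the gripper clears the door handle. I'll lower it.

```bash
python3 -m inch '[{"x":0,"y":0,"z":1,"yaw":0,"jaw":0.75},{"x":0,"y":0,"z":2,"yaw":0,"jaw":0.75},{"x":0,"y":0,"z":3,"yaw":0,"jaw":0.75},{"x":0,"y":0,"z":4,"yaw":0,"jaw":0.75},{"x":0,"y":0,"z":4.6,"yaw":0,"jaw":0.75},{"x":0,"y":0,"z":5,"yaw":0,"jaw":0.75},{"x":0,"y":0,"z":5.2,"yaw":0,"jaw":0.75},{"x":0,"y":0,"z":5.3,"yaw":0,"jaw":0.75},{"x":0,"y":0,"z":5.3,"yaw":0,"jaw":0.75},{"x":0,"y":0,"z":5.3,"yaw":0,"jaw":0.75}]' 20
```

```text
time: 39.9
ee_pos: [0.4517, 0.2643, 0.072]
tool_rot: [[-0.03, 1.0, 0.0], [1.0, 0.03, 0.0], [0.0, 0.0, -1.0]]
force: [-0.5, -0.3, -1.7]
grip_width: 0.0441
grip_force: 19.9
```

```bash
python3 -m inch '[{"x":0,"y":0,"z":0.1,"yaw":0,"jaw":0.75},{"x":0,"y":0,"z":0.15,"yaw":0,"jaw":0.75},{"x":0,"y":0,"z":0.15,"yaw":0,"jaw":0.3},{"x":0,"y":0,"z":0.15,"yaw":0,"jaw":0.1},{"x":0,"y":0,"z":0.15,"yaw":0,"jaw":0.1},{"x":0,"y":0,"z":0.15,"yaw":0,"jaw":0.1},{"x":0,"y":0,"z":-2,"yaw":0,"jaw":0.1},{"x":0,"y":0,"z":-5,"yaw":0,"jaw":0.1},{"x":0,"y":0,"z":-9,"yaw":0,"jaw":0.1},{"x":0,"y":0,"z":-13,"yaw":0,"jaw":0.1}]'
python3 -m inch '[{"x":-4,"y":0,"z":0,"yaw":0,"jaw":0.1},{"x":-8,"y":0,"z":0,"yaw":0,"jaw":0.1},{"x":-12,"y":0,"z":0,"yaw":0,"jaw":0.1},{"x":-16,"y":0,"z":0,"yaw":0,"jaw":0.1},{"x":-20,"y":0,"z":-2,"yaw":0,"jaw":0.1},{"x":-24,"y":0,"z":-4,"yaw":0,"jaw":0.1},{"x":-28,"y":0,"z":-6,"yaw":0,"jaw":0.1},{"x":-32,"y":0,"z":-8,"yaw":0,"jaw":0.1},{"x":-36,"y":0,"z":-8,"yaw":0,"jaw":0.1},{"x":-36,"y":0,"z":-8,"yaw":0,"jaw":0.1}]'
python3 - <<'E'
from h import *
c=cam('scene');cv2.imwrite('pics/s11.png',cv2.resize(c['image'][130:310,120:360],None,fx=3.3,fy=3.3,interpolation=2))
W=cloud(c)
ca={'oak':((.4565,.0633),82.6),'wal':((.4542,.3394),91.7)}
for n,cd,y,h in(('gold','oak',.0335,.093),('shaker','oak',-.0425,.096),('tin','wal',.067,.078),('red','wal',-.009,.103),('black','wal',-.076,.111)):
    o,a=ca[cd];a=np.radians(a);ya=np.array([np.cos(a),np.sin(a)]);xa=np.array([ya[1],-ya[0]])
    Q=W.reshape(-1,3);L=np.c_[(Q[:,:2]-o)@xa,(Q[:,:2]-o)@ya,Q[:,2]]
    q=L[(np.hypot(L[:,0],L[:,1]-y)<.045)&(abs(L[:,2]-h)<.008)]
    q=q[abs(q[:,1]-y)<.036];print(n,len(q),((q.min(0)+q.max(0))/2-[0,y,0]).round(4),np.median(q[:,2]).round(4))
for n,p in(('can',(.5441,-.2945)),('lemon',(.543,-.178))):
    q=W.reshape(-1,3);q=q[(np.hypot(q[:,0]-p[0],q[:,1]-p[1])<.05)&(q[:,2]>.02)];print(n,((q.min(0)+q.max(0))/2).round(4))
E
```

```text
time: 40.9
ee_pos: [0.4511, 0.2638, 0.2028]
tool_rot: [[-0.03, 1.0, -0.001], [1.0, 0.03, -0.001], [-0.001, -0.001, -1.0]]
force: [0.8, 0.9, -0.7]
grip_width: 0.0792
grip_force: 0.0
time: 41.9
ee_pos: [0.462, -0.1013, 0.2828]
tool_rot: [[-0.022, 1.0, 0.002], [1.0, 0.022, -0.002], [-0.002, 0.002, -1.0]]
force: [-1.2, 0.5, -1.0]
grip_width: 0.0793
grip_force: 0.0
gold 350 [-0.001   0.0008  0.0915] 0.0922
shaker 73 [0.0014 0.0017 0.0933] 0.0919
tin 192 [-0.0014  0.0006  0.0761] 0.0748
red 140 [-0.0044 -0.0004  0.1019] 0.1026
black 157 [-0.0048 -0.0048  0.1099] 0.1097
can [ 0.544  -0.2964  0.0704]
lemon [ 0.5434 -0.1719  0.2076]
```

View pics/s11.png

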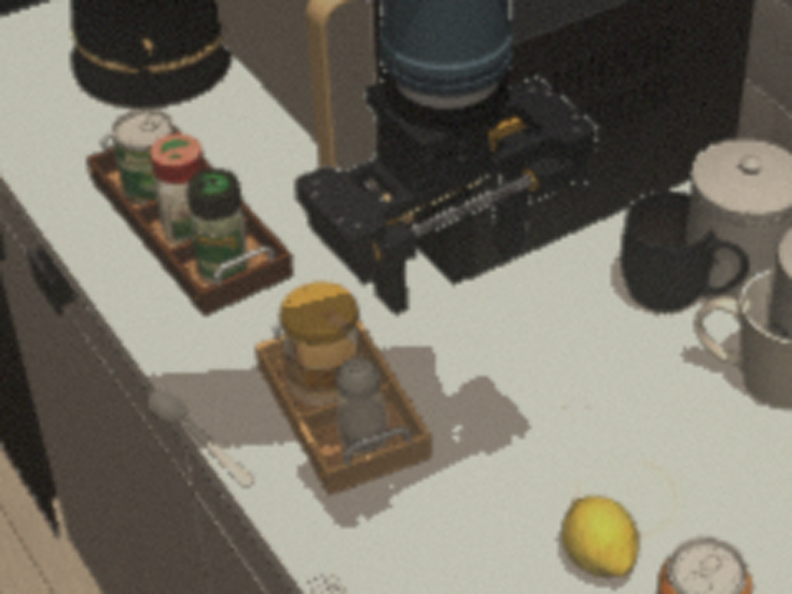

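All five things stand upright in their bays, within 5 mm of the bay centres. The can reads unmoved, the lemon looks untouched in the picture, and the arm is clear.

```bash
python3 -c "
from plant import close_job;print(close_job())"
```

```text
the job is handed in; nothing more can be done
None
```

The job is handed in, with no verdict shown: both caddies are made up as asked (red-capped jar in the middle walnut bay, black-capped in the end one), each item stands upright within about 5 mm of its bay centre, and the can and lemon are where they started.

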